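Finish the slat trivet and slide the incense burner onto it

ROBOT

A 6-joint arm with a two-finger parallel gripper is mounted at the origin on the work surface. World frame = base frame: x ahead of the robot, y to its left, z up, the work surface at z = 0. Lengths are in mm, angles in rad, forces in N, time in s.
With the tool pointing down it reaches from about 275 to 750 mm from the base axis. Payload 10.2 kg.
Tool frame: the origin (TCP) lies between the finger pads; the fingertips stand 8 mm ahead of it and the grasp point (between the pads) lies 11 mm behind it; z points along the fingers, x is the direction in which the jaws open and shut, and the axes are right-handed (so a half turn about z gives the same grasp; the last joint's range is limited). The gripper opens to 85 mm and grips with 20 to 120 N. Pads are 22 mm wide; open, the fingers measure 114 mm over their backs; the gripper's body (76 mm by 85 mm) begins 54 mm behind the grasp point. The pads swing forward as they close: fully open they stand 13 mm farther back than shut.
Start: joints at [1.072, 0.313, 1.498, -0, 1.331, -0.223], TCP at [142.979, 505.162, 239.294] pointing down, gripper open.
Joint ranges: [-2.94, 2.94], [-0.97, 2.17], [0.19, 2.56], [-1.23, 4.37], [0.02, 3.11], [-2.88, 2.88]. Speed limits (rad/s): [2.39, 2.39, 3.01, 3.14, 3.14, 3.14].

INTERFACE

Orientations are given as a unit quaternion [w, x, y, z].
In Python, from rig import sense, eyes, ctrl gives the robot as it stands.
- The arm moves only by the tool move_arm, never from a script. Its argument "rows" is a list that holds one entry, the list of rows, each a list of 5 numbers: the shift along the tool's x, y, z in mm, then the turn about the tool's z in units of 6 degrees (1.0 is 6 degrees), then the gripper command: -1 is shut, 1 is fully open, values between are in proportion. In form: [[[dx, dy, dz, roll, jaw], ...]]. A call has 1 to 12 rows; each row is the pose to reach, as a shift and turn from the pose measured when the call began, along the tool's axes at that moment; what a row does not reach only later rows make up. A row lasts 1/8 s, in which the tool goes at most 62.5 mm and 10.7 degrees, less where a joint would pass 70% of its speed; a pose out of reach is approached as far as the arm can. A call with a gripper value outside its range is refused whole. The fingers move at their own pace and stop on an object; "squeeze" is the grip in N (left out, the last holds). Time passes only in rows, so rows that repeat a pose let the fingers close. It gives the time, the measured TCP pose, the force and the opening at its end, in the units of the state.
- sense(): the state, without advancing time (a new reading comes with each control period).
- eyes.capture(name): name is "scene" or "side" or "wrist"; returns a dict with "color" (400x640x3 uint8, blue, green, red), "vertical_fov" (degrees; the focal length in pixels is half the picture's height over the tangent of half this angle, whatever the lens; pixels are square), "cx", "cy" (the principal point, pixels), "k1" (the pictures are not rectified: a ray, as slopes to the right and down, at radius r is drawn at 1 + k1 r^2 times it, then the intrinsics apply), "xyz" and "attitude" of the camera in the world. Camera axes: x right, y down, z forward; pixel columns grow to the right and rows downward; lengths in mm; the calibration is good to about 2 mm. A picture is of the moment at which its call begins. There is no depth.
- ctrl.finish_job(): hands the job in, once; it reports no verdict.
The state is a dict: "time_s": time; "joints": joint angles; "dq": joint speeds; "tau": joint torques, N m; "eef_pos": TCP position; "ee_rot": TCP orientation; "force": force on the tool from outside, world axes, zero at the start; "wrist_torque": the same for the moment, N m; "grip_width": opening from 0.0 (shut) to 1.0 (fully open).
Only numpy, scipy, OpenCV 4.12 (cv2) and the standard library are available. Lean on these libraries where they do the work, as an engineer would, in place of code of your own. Each camera call takes 0.05 s, during which the arm holds its last target. There are 200 camera calls.

TASK

Finish the small wooden trivet by laying the two loose slats on it as its third layer, crosswise to the layer below and each directly above one of the two slats of the bottom layer. Then, without lifting it, slide the round metal incense burner off the dark wooden block beside the trivet onto the middle of the finished trivet, so that it rests level on both new slats. Do not tip the burner, and leave the glasses, jar, bowl and spoon where they are.

Things in the scene. Friction and masses are not known exactly. Their poses are not given: they have to be found in the camera images.
- trivet: fixed light-wood lattice, 160 x 160 x 36 mm: two slats (160 x 22 x 18 mm) on the table along its y, centred at x = -32 and +32 mm; on them two such slats along its x, centred at y = -68 and +68 mm. The missing third layer belongs along y at x = -32 and +32 mm, centred at y = 0, underside at z = 36, top at 54 mm. Origin: centre of its underside, z up
- block: fixed dark wooden block, 140 x 140 mm, 56 mm high (2 mm above the finished trivet), parallel to the trivet and beside it along the trivet's y axis, on its +y or its -y side: centres 166 mm apart, 16 mm gap. Origin: centre of its underside, axes parallel to the trivet's
- slat_a: loose light-wood slat, 160 x 22 x 18 mm, lying flat on the table; origin: centre of its underside; x along its length, z up
- slat_b: loose light-wood slat, 160 x 22 x 18 mm, lying flat on the table; origin: centre of its underside; x along its length, z up
- burner: round squat metal incense burner, a closed drum 94 mm across and 54 mm tall (wider than the gripper opens), straight sides up to 46 mm, a 5 mm dark dish on top, about 0.5 kg, standing on the block. Origin: centre of its underside, z up
- glass_a: bystander: tea glass, 58 mm across, 95 mm tall, near side; origin: centre of its underside, leave it alone
- glass_b: bystander: tea glass, 58 mm across, 95 mm tall, left of the far side; origin: centre of its underside, leave it alone
- glass_c: bystander: tea glass, 58 mm across, 95 mm tall, left side; origin: centre of its underside, leave it alone
- jar: bystander: closed tea jar with a metal lid, 68 mm across, 85 mm tall, right of the far side; origin: centre of its underside, leave it alone
- bowl: bystander: small bowl, 90 mm across, 45 mm tall, right side; origin: centre of its underside, leave it alone
- spoon: bystander: metal spoon, 150 mm long, near side; origin: centre of its underside, leave it alone
Things that resemble listed ones, but are neither listed nor needed, are in the scene too. What is shaped like the slat_b but blue or orange is not meant.

How it is judged:
By the outcome, as a careful person would: the job done as asked, in the order asked, and still so for the second after the job is handed in, with the robot touching nothing.
It also fails if it takes over 64 s, if anything falls off the work surface, if the arm or the gripper's body presses on something with over 40 N, if the wrist force passes 120 N, or if a joint passes its speed limit or range.

## Working session

There is one attempt and no reset: what is moved stays moved. The work goes in short steps, Python scripts to look and compute and a tool call to move; the robot and the scene stay as the last step left them, time stands still between calls to the robot, and variables do not carry over. Pictures are saved under pics/ and viewed, about 8 in all and at most 12, crops included, and the job is handed in when it is done.

Besides the shell and the picture viewer there is one more tool, called by a JSON object that holds its "name" and its "arguments", one argument or row to a line. move_arm: Moves the arm, as the interface text tells. Its arguments: {"type":"object","properties":{"rows":{"type":"array","items":{"type":"array","items":{"type":"array","items":{"type":"number"}}}},"squeeze":{"type":"number"}},"required":["rows"]}

```bash
mkdir -p pics
cat > h.py <<'E'
import numpy as np, cv2, json
from scipy.spatial.transform import Rotation as R
from rig import sense, eyes, ctrl
def rot(q): return R.from_quat([q[1],q[2],q[3],q[0]]).as_matrix()
def cap(n):
    c=eyes.capture(n); h,w=c["color"].shape[:2]
    c["f"]=h/2/np.tan(np.radians(c["vertical_fov"])/2)
    c["K"]=np.array([[c["f"],0,c["cx"]],[0,c["f"],c["cy"]],[0,0,1.]]); c["D"]=np.array([c["k1"],0,0,0,0.])
    a=np.array(c["attitude"]); c["R"]=rot(a) if a.shape==(4,) else a
    c["t"]=np.array(c["xyz"],float); return c
def toplane(c,px,z):
    p=cv2.undistortPoints(np.array(px,float).reshape(-1,1,2),c["K"],c["D"]).reshape(-1,2)
    d=np.c_[p,np.ones(len(p))]@c["R"].T
    return c["t"]+d*((z-c["t"][2])/d[:,2])[:,None]
def proj(c,P):
    return cv2.projectPoints((np.array(P,float).reshape(-1,3)-c["t"])@c["R"],np.zeros(3),np.zeros(3),c["K"],c["D"])[0].reshape(-1,2)
E
python3 - <<'E'
from h import *
import pickle
s=sense(); print(s)
for n in ("scene","side","wrist"):
    c=cap(n); cv2.imwrite(f"pics/{n}0.png",c["color"]); pickle.dump(c,open(n+"0.pkl","wb")); print(n,c["t"],c["attitude"],c["f"],c["k1"])
a=[cv2.imread(f"pics/{n}0.png") for n in("scene","side")]
E
```

```text
{'time_s': 0.0, 'joints': array([ 1.07159958e+00,  3.13452869e-01,  1.49842754e+00,  8.74253210e-06,
        1.33100946e+00, -2.23428051e-01]), 'dq': array([-0.00017118,  0.00062418, -0.0019436 , -0.00039296, -0.00057778,
        0.00048447]), 'tau': array([-1.42454319e-03, -4.12261641e+01, -2.59737897e+01, -2.20881307e-04,
        4.14822440e-03,  1.46281604e-05]), 'eef_pos': array([142.85400363, 504.93612504, 238.73719586]), 'ee_rot': array([ 2.63025893e-04,  7.97586402e-01,  6.03204369e-01, -5.92900702e-04]), 'force': array([0.73089403, 0.4319419 , 0.25915842]), 'wrist_torque': array([-0.00010876,  0.00968119,  0.01043442]), 'grip_width': 1.0002271650525782}
scene [1101.59303685  -48.33534783 1063.67833682] [-0.19194023  0.71289705  0.65271032 -0.17001759] 376.86570202938805 -0.050022298632680685
side [  315.66388723 -1099.32499763   768.08014417] [-0.49012645  0.86609416 -0.08927389  0.04107476] 382.46970580969355 -0.04869527561304889
wrist [ 71.01304645 525.1290074  373.51267266] [0.119468   0.78854392 0.59659904 0.0894174 ] 279.6764250622548 -0.0341684596727457
```

View pics/scene0.png

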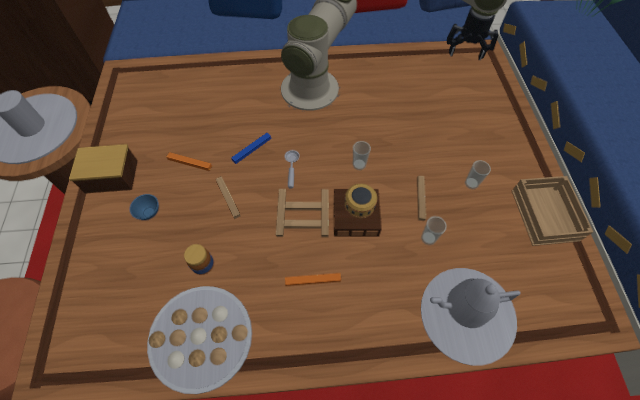

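View pics/side0.png

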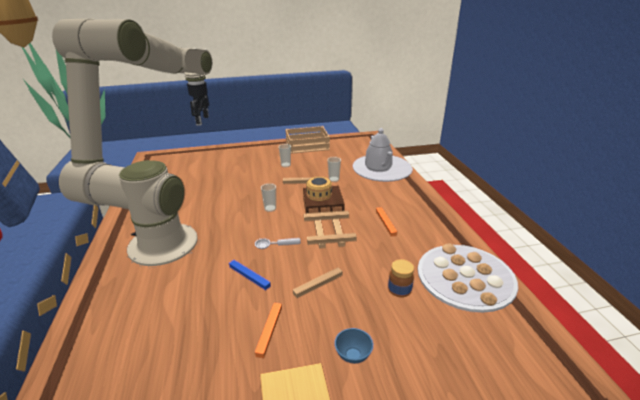

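The candidates are the light-wood slats at scene (228,197) and (422,197). The orange ones at (188,160) and (313,279) and the blue one at (251,148) are decoys, excluded by colour. The trivet is at (303,212), with the block and burner at (358,210) on its +y side. Next I'll confirm this in an enlarged crop with masks.

Run:
```python
from h import *
import pickle
c=pickle.load(open("scene0.pkl","rb")); im=c["color"]
hsv=cv2.cvtColor(im,cv2.COLOR_BGR2HSV)
for p in [(228,197),(422,197),(281,212),(325,212),(300,205),(260,220),(400,180),(340,222),(313,279)]: print(p,hsv[p[1],p[0]],im[p[1],p[0]])
crop=im[130:260,190:450]
big=cv2.resize(crop,None,fx=3,fy=3,interpolation=cv2.INTER_CUBIC)
cv2.imwrite("pics/crop1.png",big)
```

```text
(228, 197) [ 16  98 135] [ 83 110 135]
(422, 197) [ 17  98 136] [ 84 113 136]
(281, 212) [ 16  98 136] [ 84 111 136]
(325, 212) [ 16  96 136] [ 85 112 136]
(300, 205) [ 16  94 149] [ 94 123 149]
(260, 220) [ 13 137 125] [ 58  87 125]
(400, 180) [ 12 138 120] [ 55  82 120]
(340, 222) [ 11 145  58] [25 37 58]
(313, 279) [ 13 192 166] [ 41  94 166]
```

View pics/crop1.png

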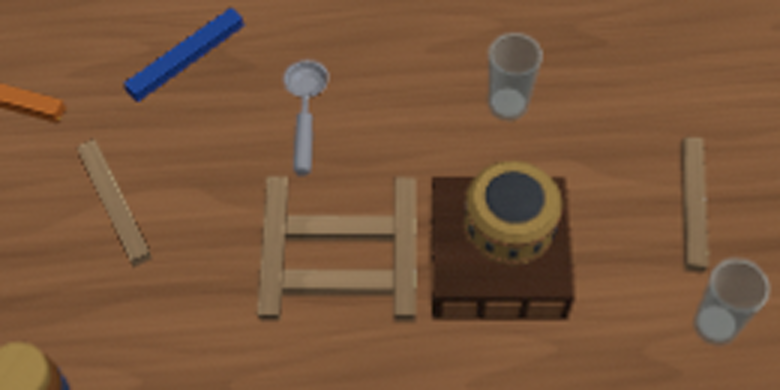

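```bash
cat >> h.py <<'E'
def slatmask(im):
    h=cv2.cvtColor(cv2.GaussianBlur(im,(3,3),0),cv2.COLOR_BGR2HSV)
    return cv2.inRange(h,(13,60,105),(22,117,255))
def blobs(m,lo):
    return [x for x in cv2.findContours(m,cv2.RETR_EXTERNAL,cv2.CHAIN_APPROX_NONE)[0] if cv2.contourArea(x)>lo]
def rect(c,k,z):
    P=toplane(c,k.reshape(-1,2),z)[:,:2].astype(np.float32)
    (x,y),(w,h),a=cv2.minAreaRect(P)
    if w<h: w,h,a=h,w,a+90
    return np.round([x,y,w,h,(a+90)%180-90],1)
E
python3 - <<'E'
from h import *
import pickle
for n in("scene","side"):
    c=pickle.load(open(n+"0.pkl","rb")); im=c["color"]
    print(n)
    for k in blobs(slatmask(im),60):
        x=cv2.boundingRect(k); 
        if x[1]<130: continue
        print(x, "z18",rect(c,k,18),"z36",rect(c,k,36))
    h=cv2.cvtColor(im,cv2.COLOR_BGR2HSV)
    # dark dish
    dk=cv2.inRange(h,(95,0,20),(135,140,110))
    for k in blobs(dk,60):
        x=cv2.boundingRect(k)
        if 290<x[0]<390 and 170<x[1]<210: print("dish",x,rect(c,k,110))
    bl=cv2.inRange(h,(0,80,0),(25,255,75))
    for k in blobs(bl,400):
        x=cv2.boundingRect(k)
        if 290<x[0]<390 and 170<x[1]<230: print("block",x,rect(c,k,56), np.round(toplane(c,cv2.approxPolyDP(k,3,True),56)[:,:2]).tolist())
E
```

```text
scene
(189, 350, 16, 17) z18 [ 955.2 -358.4   39.9   37.6  -11.2] z36 [ 957.7 -353.1   39.2   37.   -11.2]
(211, 348, 15, 17) z18 [ 954.3 -304.    40.2   36.5    1.7] z36 [ 956.9 -299.6   39.5   35.9    1.7]
(149, 331, 16, 17) z18 [ 900.1 -469.3   40.9   39.1   46.6] z36 [ 903.5 -462.1   40.2   38.4   46.6]
(170, 330, 16, 16) z18 [ 899.5 -415.2   39.6   38.4  -45.4] z36 [ 903.  -408.9   38.9   37.8  -45.4]
(212, 327, 15, 16) z18 [ 899.7 -303.3   39.6   37.3    2.6] z36 [ 903.2 -298.9   38.9   36.7    2.6]
(232, 325, 15, 16) z18 [ 8.994e+02 -2.501e+02  3.940e+01  3.740e+01  3.000e-01] z36 [ 9.029e+02 -2.467e+02  3.880e+01  3.680e+01  3.000e-01]
(172, 309, 15, 16) z18 [ 844.6 -414.7   41.    38.2    5.5] z36 [ 849.  -408.3   40.3   37.6    5.5]
(192, 308, 15, 15) z18 [ 844.3 -360.    39.7   37.8   85.6] z36 [ 848.7 -354.6   39.    37.2   85.6]
(276, 189, 53, 46) z18 [547.  -57.9 161.  159.3  85.1] z36 [556.6 -57.7 158.2 156.6  85.1]
(216, 177, 24, 40) z18 [ 470.9 -296.   161.2   23.1   23.8] z36 [ 481.8 -291.7  158.4   22.7   23.8]
(418, 176, 8, 43) z18 [526.8 327.1 157.2  22.6 -12.2] 
[... 1027 characters left out ...]
4.   158.6   31.6   23.5]
(477, 263, 15, 11) z18 [ 957.1 -356.8   46.6   39.6   32.4] z36 [ 941.7 -374.7   45.4   38.7   32.4]
(451, 255, 14, 10) z18 [ 901.3 -301.9   42.5   40.9   77.1] z36 [ 887.2 -321.    41.5   39.9   77.1]
(468, 252, 13, 10) z18 [ 957.8 -300.5   48.3   35.4   60. ] z36 [ 942.4 -319.7   47.1   34.5   60. ]
(442, 244, 14, 10) z18 [ 901.5 -246.5   45.9   40.5   77.2] z36 [ 887.4 -267.    44.8   39.6   77.2]
(304, 211, 52, 37) z18 [559.  -51.9 208.1 161.2  84.9] z36 [553.1 -77.  203.1 157.3  84.9]
(283, 178, 26, 5) z18 [499.  320.2 106.1  36.2 -13. ] z36 [494.6 286.1 103.6  35.3 -13. ]
(311, 177, 16, 9) z18 [593.8 290.   67.2  64.4  41.4] z36 [587.1 256.7  65.6  62.9  41.4]
```

The crop confirms two light-wood slats, one left of the trivet and one right of the block. Measured sizes (161x23, 157x23, trivet 158x157) match the given dimensions.

Trivet centre is about (556,-58) with yaw -5°, burner about (558,117). Slat A is at (471,-297) with yaw 24°, slat B at (527,326) with yaw -12°.

Next I'll hover over slat B.

```bash
cat >> h.py <<'E'
def go(x,y,z,yaw):
    "row to reach TCP x,y,z with jaw axis at world yaw (deg)"
    s=sense(); M=rot(s["ee_rot"]); d=M.T@(np.array([x,y,z])-s["eef_pos"])
    y0=np.degrees(np.arctan2(M[1,0],M[0,0])); t=-((yaw-y0+180)%360-180)
    print("at",np.round(s["eef_pos"],1),"yaw",round(y0,1),"j6",round(s["joints"][5],2),"-> row",np.round(d,1),"roll",round(t/6,2),"t",round(s["time_s"],2))
E
python3 -c "
from h import *
go(527,326,150,77.8)"
```

```text
at [142.9 505.  238.9] yaw 74.2 j6 -0.22 -> row [-67.6 418.4  88.9] roll -0.6 t 0.15
```

{"name": "move_arm", "arguments": {
  "rows": [
    [[-15, 60, 10, 0, 1], [-25, 120, 20, 0, 1], [-35, 180, 30, -0.3, 1], [-45, 240, 40, -0.3, 1], [-50, 300, 50, -0.6, 1], [-60, 360, 70, -0.6, 1], [-68, 418, 89, -0.6, 1], [-68, 418, 89, -0.6, 1], [-68, 418, 89, -0.6, 1], [-68, 418, 89, -0.6, 1]]
  ],
  "squeeze": 40
}}

```text
time_s: 1.4
eef_pos: [525.7, 326.6, 150.6]
ee_rot: [0.0, 0.778, 0.629, -0.0]
force: [-0.4, 0.5, 0.3]
grip_width: 1.005
```

Run:
```python
from h import *
import pickle
go(527,326,40,77.8)
c=cap("wrist"); pickle.dump(c,open("wB.pkl","wb")); cv2.imwrite("pics/wB.png",c["color"])
for k in blobs(slatmask(c["color"]),300): print(cv2.boundingRect(k),rect(c,k,18))
```

```text
at [525.7 326.6 150.6] yaw 77.9 j6 -0.99 -> row [ -0.2   1.4 110.6] roll 0.01 t 1.4
(540, 64, 73, 80) [493.5 579.9  70.3  69.6 -53.2]
(471, 59, 146, 90) [495.8 550.6 137.   80.2 -85.8]
(0, 23, 32, 82) [352.4  79.6  71.   30.6 -28.9]
(0, 18, 123, 91) [372.8 117.  115.8  79.3  61.2]
```

View pics/wB.png

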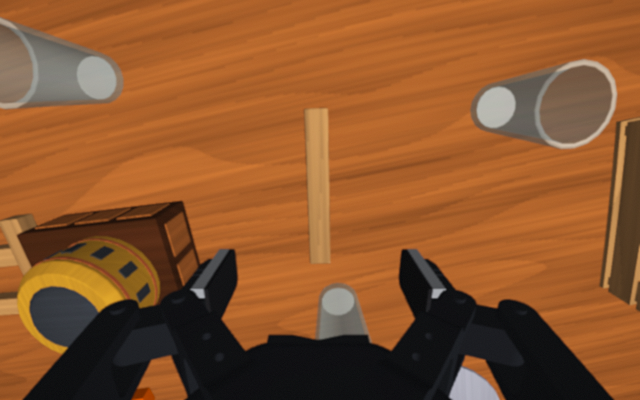

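The wrist view shows slat B with its top from (317,108) to (320,263). Glass_b lies past its far end at (340,300). I'll measure the ends and where the glass stands.

Run:
```python
from h import *
import pickle
c=pickle.load(open("wB.pkl","rb"))
h=cv2.cvtColor(c["color"],cv2.COLOR_BGR2HSV)
print(h[180,317],h[180,280],h[180,370])
P=toplane(c,[(305,109),(328,109),(311,263),(330,263)],18)[:,:2]; print(P.round(1),P.mean(0), np.linalg.norm(P[2]-P[0]),np.linalg.norm(P[1]-P[0]))
d=P[2]+P[3]-P[0]-P[1]; print(np.degrees(np.arctan2(d[1],d[0])))
print("glass_b base",toplane(c,[(338,302)],5))
go(*P.mean(0),12,77.8)
```

```text
[ 16 143 198] [ 13 193 172] [ 13 192 171]
[[446.4 331.1]
 [450.8 351.7]
 [601.9 302.2]
 [606.2 322.3]] [526.31559787 326.8308192 ] 158.1495768165911 20.983939535279312
-10.618097108506804
glass_b base [[667.12044333 320.32321397   5.        ]]
at [525.7 326.6 150.6] yaw 77.9 j6 -0.99 -> row [  0.4   0.5 138.6] roll 0.02 t 1.45
```

{"name": "move_arm", "arguments": {
  "rows": [
    [[0.5, 0.5, 50, -0.15, 1], [0.5, 0.5, 90, -0.15, 1], [0.5, 0.5, 120, -0.15, 1], [0.5, 0.5, 138.5, -0.15, 0.3], [0.5, 0.5, 138.5, -0.15, -1], [0.5, 0.5, 138.5, -0.15, -1], [0.5, 0.5, 138.5, -0.15, -1], [0.5, 0.5, 138.5, -0.15, -1], [0.5, 0.5, 138.5, -0.15, -1]]
  ],
  "squeeze": 40
}}

```text
time_s: 2.58
eef_pos: [527.2, 327.3, 13.7]
ee_rot: [0.001, 0.773, 0.635, 0.001]
force: [-1.1, 0.2, 7.0]
grip_width: 0.248
```

{"name": "move_arm", "arguments": {
  "rows": [
    [[0, 0, -20, 0, -1], [0, 0, -70, 0, -1], [0, 0, -130, 0, -1], [0, 0, -190, 0, -1], [0, 0, -190, 0, -1], [0, 0, -190, 0, -1]]
  ]
}}

```text
time_s: 3.32
eef_pos: [526.3, 327.0, 204.0]
ee_rot: [0.001, 0.773, 0.635, 0.001]
force: [-1.0, 0.4, -0.9]
grip_width: 0.243
```

```bash
python3 -c "
from h import *
go(556,-170,210,-4.9)"
```

```text
at [526.3 327.  204. ] yaw 78.8 j6 -1.01 -> row [-481.8  125.8   -6.2] roll 13.95 t 3.33
```

{"name": "move_arm", "arguments": {
  "rows": [
    [[-45, 12, -3, 1.5, -1], [-90, 24, -6, 3, -1], [-140, 36, -6, 4.5, -1], [-190, 50, -6, 6, -1], [-240, 63, -6, 7.5, -1], [-290, 76, -6, 9, -1], [-340, 89, -6, 10.5, -1], [-390, 102, -6, 12, -1], [-440, 115, -6, 13.5, -1], [-482, 126, -6, 13.95, -1], [-482, 126, -6, 13.95, -1], [-482, 126, -6, 13.95, -1]]
  ]
}}

```text
time_s: 4.82
eef_pos: [555.7, -169.5, 208.9]
ee_rot: [-0.001, 0.999, -0.043, 0.0]
force: [0.4, -0.1, -1.0]
grip_width: 0.244
```

Run:
```python
from h import *
import pickle
go(524,-55,80,-4.9); print(sense()["grip_width"])
c=cap("wrist"); pickle.dump(c,open("wT.pkl","wb")); cv2.imwrite("pics/wT.png",c["color"])
```

```text
at [ 555.7 -169.5  208.9] yaw -4.9 j6 -0.41 -> row [ -41.5 -111.1  129. ] roll 0.0 t 4.83
0.24415621059841644
```

View pics/wT.png

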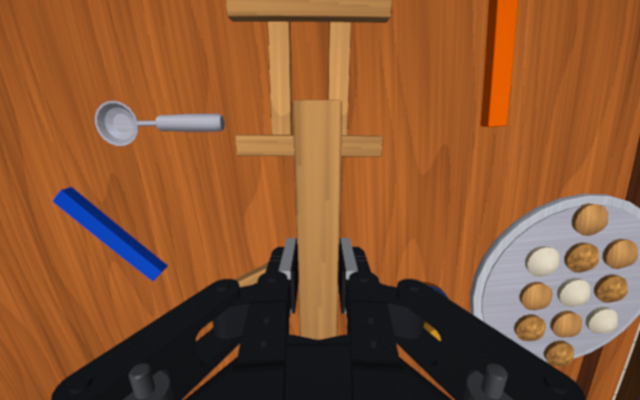

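The trivet is visible: top-layer far slat at (228..391, 0..18) and near slat at (236..382, 136..155). The held slat is square in the jaws, with its front end at (294..341,100).

Run:
```python
from h import *
import pickle
c=pickle.load(open("wT.pkl","rb")); g=cv2.cvtColor(c["color"],cv2.COLOR_BGR2GRAY).astype(int); h=cv2.cvtColor(c["color"],cv2.COLOR_BGR2HSV)
print("row10 S",h[10,220:236,1],h[10,384:398,1]); print("row145",h[145,230:242,1],h[145,376:388,1])
for x in (250,370): print("col",x,h[130:162,x,1], h[130:162,x,2])
for x in (250,370): print("col",x,h[8:30,x,1],h[8:30,x,2])
P=toplane(c,[(228,8),(391,8),(236,145),(382,145)],36)[:,:2]; print(P.round(1)); print(np.linalg.norm(P[1]-P[0]),np.linalg.norm(P[3]-P[2]),P.mean(0))
Q=toplane(c,[(294,100),(341,100),(300,338),(338,338)],199)[:,:2];print("held",Q.round(1))
```

```text
row10 S [193 194 195 194 194 192 173 153 146 146 148 146 144 147 147 146] [146 145 147 148 147 150 156 175 196 195 196 194 194 195]
row145 [196 195 193 195 190 178 158 149 145 147 146 147] [144 146 144 147 144 153 174 193 195 194 192 193]
col 250 [192 195 195 188 174 151 145 144 143 145 147 145 146 146 146 146 147 147
 145 145 146 143 146 149 149 161 184 193 194 192 194 192] [171 170 170 164 154 164 186 198 198 193 186 181 182 187 191 192 193 191
 190 192 190 185 177 166 157 146 154 161 163 163 164 165]
col 370 [192 192 192 192 188 170 153 148 147 146 147 147 147 145 145 147 145 146
 148 145 145 146 147 146 146 150 170 191 194 193 193 193] [174 174 175 175 168 153 153 167 175 173 168 167 170 174 178 182 183 182
 178 172 172 170 168 169 168 161 156 167 177 178 178 178]
col 250 [147 147 147 147 149 149 150 149 149 148 143 146 154 176 191 192 195 195
 192 192 194 193] [186 185 180 175 166 159 151 128  96  74  68  68  76 107 140 154 154 154
 155 155 154 156]
col 370 [149 147 148 146 148 147 147 148 149 147 147 144 142 160 182 193 192 194
 195 192 193 192] [170 168 167 166 164 165 167 158 128  92  73  69  70  83 115 148 159 159
 158 158 160 159]
[[ 484.8   11. ]
 [ 641.8   -2.5]
 [ 471.3 -119.9]
 [ 629.8 -133.4]]
157.55043564429445 159.11019554389316 [556.92312936 -61.20822429]
held [[ 551.7  -87.6]
 [ 574.7  -89.6]
 [ 539.7 -231.6]
 [ 564.1 -233.7]]
```

Run:
```python
from h import *
import pickle
c=pickle.load(open("wT.pkl","rb"))
E=toplane(c,[(250,134.5),(250,155),(370,135),(370,155.5),(250,16),(370,16.5)],36)[:,:2]
yd=np.array([.0849,.9964]); print("local y of edges vs (556.4,-58.3):",((E-[556.4,-58.3])@yd).round(1))
s=sense(); M=rot(s["ee_rot"])
for z in(211,213,215):
    Q=toplane(c,[(294,100),(341,100),(300,325),(338,325)],z)[:,:2]
    print(z,np.linalg.norm(Q[1]-Q[0]),"in tool", ((np.c_[Q,[z]*4]-s["eef_pos"])@M).round(1)[:,:2].tolist())
```

```text
local y of edges vs (556.4,-58.3): [-57.4 -79.5 -58.  -80.1  55.8  55.3]
211 21.118132109210165 in tool [[-10.1, -80.3], [11.0, -80.3], [-9.8, 42.7], [12.3, 42.7]]
213 20.799860137387007 in tool [[-9.9, -80.3], [10.9, -80.2], [-9.6, 40.9], [12.1, 40.9]]
215 20.481588165564077 in tool [[-9.7, -80.2], [10.7, -80.2], [-9.5, 39.1], [11.9, 39.2]]
```

{"name": "move_arm", "arguments": {
  "rows": [
    [[-20, -50, 0, 0, -1], [-41, -109.5, 0, 0, -1], [-41, -109.5, 50, 0, -1], [-41, -109.5, 100, 0, -1], [-41, -109.5, 140, 0, -1], [-41, -109.5, 151, 0, -1], [-41, -109.5, 151, 0, -1], [-41, -109.5, 151, 0, -1]]
  ]
}}

```text
time_s: 5.88
eef_pos: [525.4, -56.4, 59.9]
ee_rot: [-0.0, 0.999, -0.042, 0.002]
force: [-0.4, 0.0, 0.1]
grip_width: 0.247
```

```bash
python3 -c "
from h import *
go(524.4,-56.5,50,-4.9)"
```

```text
at [525.4 -56.4  59.9] yaw -4.8 j6 -0.25 -> row [-1.   0.2  9.9] roll 0.01 t 5.88
```

{"name": "move_arm", "arguments": {
  "rows": [
    [[-1.3, 0, 4, 0, -1], [-1.3, 0, 7, 0, -1], [-1.3, 0, 9, 0, -1], [-1.3, 0, 10, 0, -1], [-1.3, 0, 10, 0, -1]]
  ]
}}

```text
time_s: 6.5
eef_pos: [524.1, -56.3, 49.9]
ee_rot: [-0.0, 0.999, -0.042, 0.002]
force: [-0.9, -0.2, -0.1]
grip_width: 0.248
```

{"name": "move_arm", "arguments": {
  "rows": [
    [[0, 0, 1, 0, -1], [0, 0, 1.5, 0, -1], [0, 0, 1.5, 0, -1]]
  ]
}}

```text
time_s: 6.88
eef_pos: [524.3, -56.3, 49.7]
ee_rot: [-0.0, 0.999, -0.042, 0.002]
force: [-5.5, 0.9, 13.8]
grip_width: 0.242
```

{"name": "move_arm", "arguments": {
  "rows": [
    [[0, 0, 0, 0, -0.3], [0, 0, 0, 0, 0], [0, 0, 0, 0, 0], [0, 0, -30, 0, 0], [0, 0, -80, 0, 0.3], [0, 0, -130, 0, 1], [0, 0, -150, 0, 1], [0, 0, -150, 0, 1]]
  ]
}}

```text
time_s: 7.88
eef_pos: [524.0, -56.5, 200.6]
ee_rot: [0.0, 0.999, -0.042, 0.003]
force: [0.0, 0.2, -0.8]
grip_width: 1.003
```

Run:
```python
from h import *
c=cap("scene"); import pickle
m=slatmask(c["color"]); 
for k in blobs(m,60):
    x=cv2.boundingRect(k)
    if 170<x[1]<240 and 200<x[0]<350: print(x,rect(c,k,36))
go(471,-297,150,-66.2)
```

```text
(276, 204, 53, 31) [583.7 -60.3 157.8 102.1  85.1]
(278, 189, 52, 14) [502.4 -51.4 160.5  47.4  85.1]
(216, 177, 24, 40) [ 481.8 -291.7  158.4   22.6   23.6]
at [523.5 -56.3 199.2] yaw -4.8 j6 -0.25 -> row [-32.4 244.2  48.9] roll 10.23 t 7.92
```

{"name": "move_arm", "arguments": {
  "rows": [
    [[-5, 50, 5, 1.5, 1], [-10, 100, 15, 3, 1], [-17, 150, 25, 4.5, 1], [-24, 200, 35, 6, 1], [-32.5, 244, 49, 7.5, 1], [-32.5, 244, 49, 9, 1], [-32.5, 244, 49, 10.2, 1], [-32.5, 244, 49, 10.2, 1], [-32.5, 244, 49, 10.2, 1]]
  ]
}}

```text
time_s: 9.05
eef_pos: [470.7, -296.4, 149.0]
ee_rot: [-0.001, 0.839, -0.544, 0.001]
force: [-0.2, -0.1, 0.4]
grip_width: 1.005
```

Run:
```python
from h import *
c=cap("wrist"); h=cv2.cvtColor(c["color"],cv2.COLOR_BGR2HSV)
m=cv2.inRange(h,(13,120,150),(22,168,255))
for k in blobs(m,500): print(cv2.boundingRect(k),rect(c,k,18))
cv2.imwrite("pics/wA.png",c["color"])
go(471,-296,12,-66.2)
```

```text
(308, 110, 24, 157) [ 470.8 -298.6  159.8   21.8   23.6]
(145, 0, 45, 59) [ 555.6 -117.7   51.7   22.    -5.1]
(0, 0, 158, 125) [502.3 -48.3 150.4  61.8  84.6]
at [ 470.8 -296.5  149.3] yaw -65.9 j6 0.37 -> row [-4.000e-01  1.000e-01  1.373e+02] roll 0.05 t 9.1
```

{"name": "move_arm", "arguments": {
  "rows": [
    [[1.5, 0.4, 50, 0.08, 1], [1.5, 0.4, 90, 0.08, 1], [1.5, 0.4, 120, 0.08, 1], [1.5, 0.4, 137.5, 0.08, 0.3], [1.5, 0.4, 137.5, 0.08, -1], [1.5, 0.4, 137.5, 0.08, -1], [1.5, 0.4, 137.5, 0.08, -1], [1.5, 0.4, 137.5, 0.08, -1], [1.5, 0.4, 137.5, 0.08, -1]]
  ]
}}

```text
time_s: 10.22
eef_pos: [472.2, -298.5, 13.2]
ee_rot: [-0.001, 0.837, -0.547, 0.003]
force: [0.5, -0.0, 7.5]
grip_width: 0.244
```

{"name": "move_arm", "arguments": {
  "rows": [
    [[0, 0, -20, 0, -1], [0, 0, -70, 0, -1], [0, 0, -130, 0, -1], [0, 0, -180, 0, -1], [0, 0, -180, 0, -1], [0, 0, -180, 0, -1]]
  ]
}}

```text
time_s: 10.98
eef_pos: [470.8, -298.0, 192.4]
ee_rot: [-0.001, 0.837, -0.547, 0.002]
force: [0.2, -0.5, -0.5]
grip_width: 0.245
```

```bash
python3 -c "
from h import *
go(590,-180,205,-4.9)"
```

```text
at [ 470.8 -298.   192.4] yaw -66.3 j6 0.38 -> row [ -60.3 -156.6  -12. ] roll -10.24 t 10.97
```

{"name": "move_arm", "arguments": {
  "rows": [
    [[-10, -25, -12, -1.5, -1], [-20, -52, -12, -3, -1], [-30, -80, -12, -4.5, -1], [-40, -105, -12, -6, -1], [-50, -130, -12, -7.5, -1], [-60, -156.5, -12, -9, -1], [-60, -156.5, -12, -10.2, -1], [-60, -156.5, -12, -10.2, -1], [-60, -156.5, -12, -10.2, -1]]
  ]
}}

```text
time_s: 12.1
eef_pos: [589.7, -180.4, 204.1]
ee_rot: [-0.0, 0.999, -0.046, 0.002]
force: [-0.5, 0.1, -0.5]
grip_width: 0.248
```

Run:
```python
from h import *
c=cap("wrist"); h=cv2.cvtColor(c["color"],cv2.COLOR_BGR2HSV)
cv2.imwrite("pics/wT2.png",c["color"])
s=sense(); print(s["grip_width"])
go(588.2,-61.9,60,-4.9)
```

```text
0.24253868685965263
at [ 589.7 -180.5  204.4] yaw -5.3 j6 -0.4 -> row [ -13.  -117.8  144.4] roll -0.06 t 12.15
```

View pics/wT2.png

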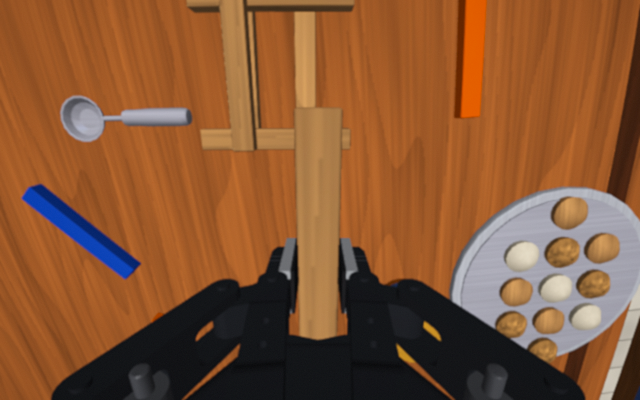

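The first slat sits on the trivet, its near end at (233..256,150). The held slat's front end is at row 108, against 100 last time, so I'll check how far it is offset in the jaws.

Run:
```python
from h import *
# picture pose: static since; recapture for calibration
c=cap("wrist"); s=sense(); M=rot(s["ee_rot"])
Q=toplane(c,[(296,108),(341,108)],204.4-13.2+18); print("held in tool",((Q-s["eef_pos"])@M).round(1)[:,:2].tolist())
T=np.array([556.3,-59.2]); X=np.array([.9964,-.0849]); Y=np.array([.0849,.9964])
P=toplane(c,[(233,149),(255,149),(221,12),(245,12)],54)[:,:2]-T; print("placed local",np.c_[P@X,P@Y].round(1).tolist())
P=toplane(c,[(201,140),(350,140)],36)[:,:2]-T; print("near slat ends local",np.c_[P@X,P@Y].round(1).tolist())
```

```text
held in tool [[-9.0, -77.2], [11.0, -77.2]]
placed local [[-40.9, -76.8], [-18.5, -77.1], [-41.0, 45.8], [-19.3, 45.4]]
near slat ends local [[-79.8, -69.0], [79.5, -70.5]]
```

{"name": "move_arm", "arguments": {
  "rows": [
    [[-7, -58, 0, -0.06, -1], [-13.5, -119.5, 0, -0.06, -1], [-13.5, -119.5, 40, -0.06, -1], [-13.5, -119.5, 90, -0.06, -1], [-13.5, -119.5, 130, -0.06, -1], [-13.5, -119.5, 146, -0.06, -1], [-13.5, -119.5, 146, -0.06, -1], [-13.5, -119.5, 146, -0.06, -1]]
  ]
}}

```text
time_s: 13.2
eef_pos: [588.8, -60.5, 60.4]
ee_rot: [0.0, 0.999, -0.043, 0.003]
force: [0.2, 0.6, 0.4]
grip_width: 0.239
```

```bash
python3 -c "
from h import *
go(588,-60,49.5,-4.9)"
```

```text
at [588.8 -60.5  60.4] yaw -4.9 j6 -0.22 -> row [-0.9 -0.5 10.9] roll -0.0 t 13.2
```

{"name": "move_arm", "arguments": {
  "rows": [
    [[-1, -0.3, 5, 0, -1], [-1, -0.3, 8, 0, -1], [-1, -0.3, 10, 0, -1], [-1, -0.3, 11.5, 0, -1], [-1, -0.3, 12, 0, -1], [-1, -0.3, 12, 0, -1]]
  ]
}}

```text
time_s: 13.95
eef_pos: [587.9, -60.2, 49.2]
ee_rot: [0.0, 0.999, -0.043, 0.003]
force: [-3.9, 0.9, 7.0]
grip_width: 0.246
```

{"name": "move_arm", "arguments": {
  "rows": [
    [[0, 0, 0, 0, -0.3], [0, 0, 0, 0, 0], [0, 0, 0, 0, 0], [0, 0, -30, 0, 0], [0, 0, -80, 0, 0.3], [0, 0, -130, 0, 0.4], [0, 0, -160, 0, 0.4], [0, 0, -160, 0, 0.4]]
  ]
}}

```text
time_s: 14.95
eef_pos: [587.6, -60.3, 211.4]
ee_rot: [0.001, 0.999, -0.043, 0.006]
force: [0.6, 0.4, 0.3]
grip_width: 0.702
```

Run:
```python
from h import *
c=cap("wrist"); cv2.imwrite("pics/wC.png",c["color"])
d=cap("scene"); cv2.imwrite("pics/s2.png",d["color"])
import pickle; pickle.dump((c,d),open("C.pkl","wb"))
big=cv2.resize(d["color"][165:250,260:420],None,fx=4,fy=4,interpolation=cv2.INTER_CUBIC)
cv2.imwrite("pics/comb.png",np.vstack([cv2.resize(c["color"],(640,400))[:260],big[:, :640]]))
print(sense()["eef_pos"])
```

```text
[586.4818308  -59.99718798 208.21501253]
```

View pics/comb.png

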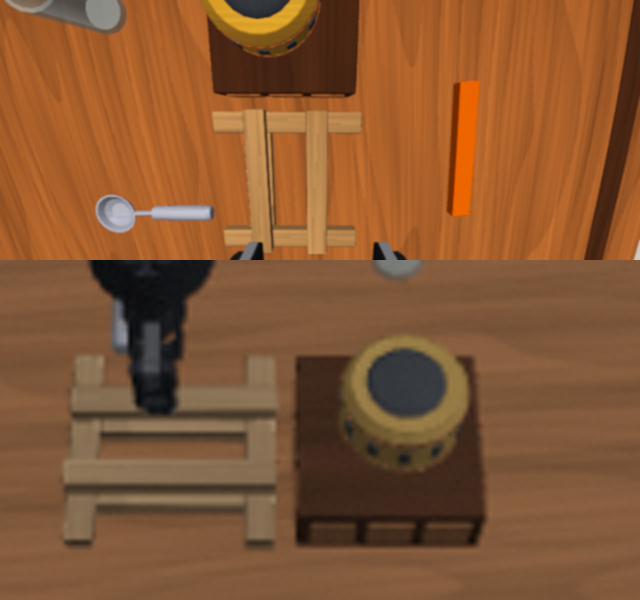

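Both slats lie in their places over the bottom slats. Next: measure them and the burner numerically, then plan the push.

```bash
cat >> h.py <<'E'
T=np.array([556.3,-59.2]); X=np.array([.9964,-.0849]); Y=np.array([.0849,.9964])
def loc(P): P=np.atleast_2d(P)[:,:2]-T; return np.c_[P@X,P@Y].round(1)
def dish(n="scene"):
    c=cap(n); h=cv2.cvtColor(c["color"],cv2.COLOR_BGR2HSV)
    m=cv2.inRange(h,(95,20,20),(135,140,110)); m=cv2.morphologyEx(m,cv2.MORPH_OPEN,np.ones((3,3)))
    for k in blobs(m,50):
        e=cv2.fitEllipse(k); P=toplane(c,[e[0]],108)[:,:2]
        if abs(loc(P)[0]).max()<260: print(n,"dish",np.round(e[0],1),np.round(e[1],1),P.round(1),"local",loc(P))
    return c
E
python3 - <<'E'
from h import *
import pickle
c,d=pickle.load(open("C.pkl","rb"))
print("B",loc(toplane(c,[(245,111),(268,111),(251,249),(272,249)],54)).tolist())
print("A",loc(toplane(c,[(307,111),(328,111),(308,253),(327,253)],54)).tolist())
print("block edge",loc(toplane(c,[(214,93),(355,95)],56)).tolist())
dish("scene"); dish("side")
go(559.4,212,200,-0.7)
E
```

```text
B [[-38.9, 78.8], [-15.9, 78.6], [-43.6, -73.7], [-19.3, -73.8]]
A [[23.0, 78.5], [44.0, 78.5], [22.3, -79.2], [44.4, -79.3]]
block edge [[-67.5, 95.8], [70.2, 93.6]]
scene dish [205.8 267.5] [ 6.1 17.1] [[ 742.8 -323.5]] local [[ 208.3 -247.5]]
scene dish [361. 195.] [14.4 18. ] [[557.3 117.1]] local [[-14.  175.7]]
scene dish [298.8 169.5] [20.6 29.5] [[451.7 -59.7]] local [[-104.2   -9.4]]
at [586.3 -59.9 207.7] yaw -4.9 j6 -0.22 -> row [ -50.2 -268.6    7.6] roll -0.7 t 15.15
```

Run:
```python
from h import *
import pickle
c,d=pickle.load(open("C.pkl","rb")); h=cv2.cvtColor(c["color"],cv2.COLOR_BGR2HSV)
for r in (145,180,220):
    print(r,"V",h[r,238:280,2].tolist()); print("  S",h[r,238:280,1].tolist()); 
    print("  A S",h[r,300:335,1].tolist())
print("col260 V",h[235:262,261,2].tolist(),h[235:262,261,1].tolist())
```

```text
145 V [170, 167, 165, 168, 173, 175, 171, 174, 183, 188, 191, 196, 199, 198, 200, 201, 200, 199, 195, 190, 184, 184, 191, 198, 206, 204, 185, 135, 93, 120, 173, 191, 165, 116, 107, 145, 171, 177, 179, 181, 184, 185]
  S [191, 191, 193, 193, 195, 185, 167, 151, 145, 145, 144, 143, 144, 143, 143, 142, 144, 142, 143, 144, 146, 146, 144, 144, 142, 145, 146, 149, 148, 147, 147, 144, 144, 149, 169, 188, 192, 193, 192, 193, 191, 192]
  A S [189, 192, 194, 194, 195, 181, 158, 146, 146, 144, 145, 145, 146, 147, 145, 145, 146, 145, 147, 146, 144, 146, 144, 145, 145, 147, 149, 169, 189, 192, 194, 196, 193, 194, 192]
180 V [178, 175, 171, 171, 172, 171, 170, 164, 155, 159, 174, 182, 184, 188, 193, 194, 193, 194, 193, 191, 187, 183, 184, 186, 188, 190, 197, 197, 178, 131, 89, 121, 175, 183, 142, 105, 129, 158, 167, 171, 174, 178]
  S [192, 191, 191, 192, 193, 194, 192, 193, 183, 160, 148, 146, 146, 144, 143, 145, 144, 143, 144, 144, 146, 145, 146, 144, 144, 145, 145, 146, 148, 150, 149, 148, 147, 145, 147, 158, 182, 190, 192, 192, 192, 191]
  A S [193, 193, 192, 192, 194, 190, 171, 151, 143, 143,
[... 285 characters left out ...]
1, 153, 106, 100, 138, 150, 122, 112, 143, 163, 168, 167]
  S [194, 193, 190, 192, 193, 194, 193, 191, 192, 192, 192, 187, 168, 155, 147, 146, 143, 144, 143, 144, 146, 144, 145, 142, 143, 146, 147, 147, 146, 143, 147, 148, 147, 150, 148, 148, 150, 166, 187, 194, 191, 191]
  A S [193, 195, 192, 189, 192, 192, 180, 157, 145, 143, 143, 145, 144, 146, 146, 145, 143, 143, 142, 144, 144, 145, 144, 145, 145, 148, 166, 183, 194, 193, 192, 193, 193, 193, 193]
col260 V [189, 191, 192, 193, 194, 192, 172, 110, 52, 32, 26, 16, 18, 19, 18, 15, 14, 14, 13, 11, 14, 13, 10, 13, 12, 11, 13] [146, 146, 143, 144, 142, 146, 148, 148, 127, 104, 108, 96, 85, 81, 71, 34, 55, 55, 39, 46, 36, 59, 26, 39, 43, 46, 98]
```

Run:
```python
from h import *
import pickle
c,d=pickle.load(open("C.pkl","rb"))
for n,p in(("B",[(244,145),(264.7,145),(247.2,180),(266.7,180),(250.2,220),(269,220)]),("A",[(305.7,145),(327,145),(306.2,180),(327,180),(306.7,220),(326,220)])):
    L=loc(toplane(c,p,54)); print(n,L.tolist(),((L[::2]+L[1::2])/2).tolist())
P=loc(toplane(c,[(225,236),(355,236),(213,120),(361,122)],36)); print("cross slats",P.tolist())
```

```text
B [[-42.4, 45.2], [-21.0, 45.1], [-41.8, 8.1], [-20.9, 8.0], [-41.9, -37.7], [-20.9, -37.8]] [[-31.7, 45.150000000000006], [-31.349999999999998, 8.05], [-31.4, -37.75]]
A [[21.3, 44.9], [43.2, 44.9], [21.3, 7.9], [43.6, 7.8], [21.3, -38.0], [42.9, -38.1]] [[32.25, 44.9], [32.45, 7.85], [32.1, -38.05]]
cross slats [[-78.5, -65.4], [79.0, -66.2], [-78.2, 69.9], [80.4, 67.4]]
```

Slats are at local x = -31.5 and +32.3 mm and parallel to the trivet, so both are good. Next I'll move behind the burner with the jaws part open as a cradle.

{"name": "move_arm", "arguments": {
  "rows": [
    [[-10, -55, 5, -0.2, 0.4], [-20, -110, 5, -0.4, 0.4], [-30, -165, 5, -0.7, 0.4], [-40, -220, 5, -0.7, 0.4], [-50, -268.5, 5, -0.7, 0.4], [-50, -268.5, 50, -0.7, 0.4], [-50, -268.5, 90, -0.7, 0.4], [-50, -268.5, 120, -0.7, 0.4], [-50, -268.5, 120, -0.7, 0.4], [-50, -268.5, 120, -0.7, 0.4]]
  ]
}}

```text
time_s: 16.4
eef_pos: [560.5, 211.9, 88.5]
ee_rot: [-0.0, 1.0, -0.006, 0.003]
force: [-0.3, -1.2, 1.0]
grip_width: 0.699
```

Run:
```python
from h import *
go(559.2,212,67,-0.7)
c=cap("side"); d=cap("scene")
b=cv2.resize(c["color"][120:260,240:420],None,fx=4,fy=4,interpolation=cv2.INTER_CUBIC); cv2.imwrite("pics/sd.png",b)
```

```text
at [560.5 211.9  88.5] yaw -0.7 j6 0.18 -> row [-1.5 -0.  21.5] roll -0.0 t 16.4
```

View pics/sd.png

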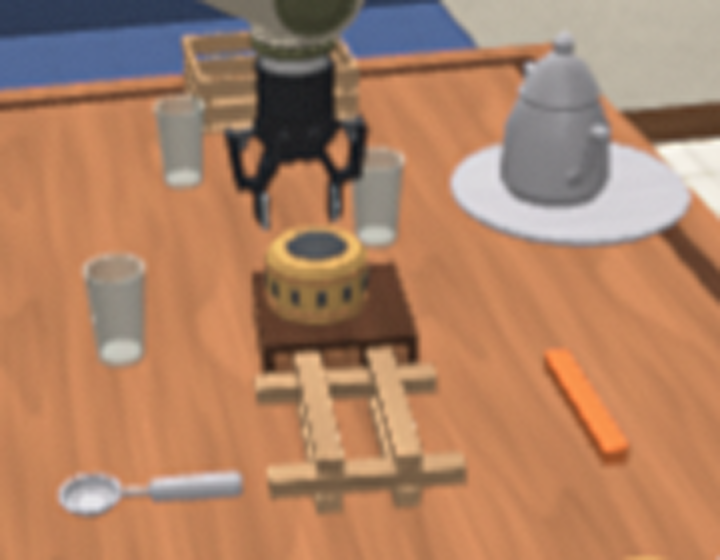

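The fingers stand clear behind the burner (side view 240..360 px across, burner at (316,275)), and glass_b is free. I'll go down and start pushing slowly.

{"name": "move_arm", "arguments": {
  "rows": [
    [[-1.5, 0, 12, 0, 0.4], [-1.5, 0, 21.5, 0, 0.4], [-1.5, 0, 21.5, 0, 0.4], [-1.5, 12, 21.5, 0, 0.4], [-1.5, 24, 21.5, 0, 0.4], [-1.5, 34, 21.5, 0, 0.4], [-1.5, 40, 21.5, 0, 0.4], [-1.5, 44, 21.5, 0, 0.4], [-1.5, 48, 21.5, 0, 0.4], [-1.5, 52, 21.5, 0, 0.4], [-1.5, 56, 21.5, 0, 0.4]]
  ]
}}

```text
time_s: 17.88
eef_pos: [558.6, 156.1, 67.4]
ee_rot: [-0.001, 1.0, -0.006, 0.003]
force: [-0.2, 2.1, 0.2]
grip_width: 0.699
```

Run:
```python
from h import *
go(558,100,67,-0.7); s=sense(); print(loc(s["eef_pos"]),s["force"].round(1)); dish()
```

```text
at [558.6 156.1  67.4] yaw -0.7 j6 0.08 -> row [ 0.1 56.1  0.4] roll -0.0 t 17.88
[[-16.  214.8]] [-0.2  2.1  0.2]
scene dish [206.1 267.5] [ 6.3 16.3] [[ 742.9 -322.7]] local [[ 208.3 -246.7]]
scene dish [376.9 203.4] [ 7.8 13.6] [[589.2 159.4]] local [[ 14.2 220.6]]
scene dish [358.5 195.1] [14.3 17.7] [[556.9 109.9]] local [[-13.8 168.5]]
```

{"name": "move_arm", "arguments": {
  "rows": [
    [[0, 5, 0, 0, 0.4], [0, 10, 0, 0, 0.4], [0, 15, 0, 0, 0.4], [0, 20, 0, 0, 0.4], [0, 25, 0, 0, 0.4], [0.2, 30, 0, 0, 0.4], [0.3, 35, 0, 0, 0.4], [0.4, 40, 0, 0, 0.4], [0.5, 45, 0, 0, 0.4], [0.5, 50, 0, 0, 0.4], [0.5, 55, 0, 0, 0.4], [0.5, 60, 0, 0, 0.4]]
  ]
}}

```text
time_s: 19.42
eef_pos: [558.4, 95.4, 67.4]
ee_rot: [-0.0, 1.0, -0.006, 0.003]
force: [-0.8, 2.6, 1.1]
grip_width: 0.705
```

Run:
```python
from h import *
s=sense(); print(s["eef_pos"],loc(s["eef_pos"]),s["force"].round(1)); dish()
```

```text
[558.3812558   95.36137787  67.40346899] [[-11.  154.2]] [-0.8  2.6  1.1]
scene dish [356.2 199.7] [ 6.3 16.1] [[571.9 101.1]] local [[  1.9 161. ]]
scene dish [337.9 196.5] [15.  17.8] [[556.7  49.1]] local [[ -8.8 107.9]]
```

{"name": "move_arm", "arguments": {
  "rows": [
    [[0, 4, 0, 0, 0.4], [0, 8, 0, 0, 0.4], [0.1, 12, 0, 0, 0.4], [0.2, 16, 0, 0, 0.4], [0.3, 20, 0, 0, 0.4], [0.3, 24, 0, 0, 0.4], [0.4, 28, 0, 0, 0.4], [0.4, 32, 0, 0, 0.4], [0.4, 36, 0, 0, 0.4], [0.5, 40, 0, 0, 0.4], [0.5, 44, 0, 0, 0.4], [0.5, 48, 0, 0, 0.4]]
  ]
}}

```text
time_s: 20.98
eef_pos: [558.0, 46.4, 67.0]
ee_rot: [-0.0, 1.0, -0.007, 0.003]
force: [-0.1, 1.2, -1.9]
grip_width: 0.703
```

Run:
```python
from h import *
s=sense(); print(s["eef_pos"],loc(s["eef_pos"]),s["force"].round(1)); c=dish()
cv2.imwrite("pics/s3.png",np.hstack([cv2.resize(c["color"][160:250,260:390],None,fx=3,fy=3),cv2.resize(cap("side")["color"][160:250,260:390],None,fx=3,fy=3)]))
```

```text
[558.00797915  46.40341538  67.04102329] [[ -7.3 105.4]] [-0.1  1.2 -1.9]
scene dish [339.7 204.4] [ 8.3 19.2] [[583.1  51.2]] local [[ 17.4 112.3]]
scene dish [321.  197.9] [14.4 17.9] [[557.   -0.8]] local [[-4.3 58.3]]
```

View pics/s3.png

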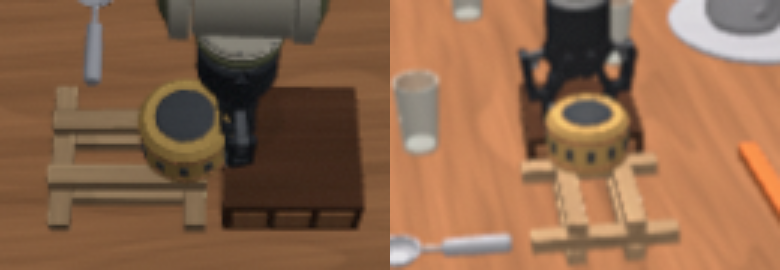

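The burner stands upright over the gap, partly on the slats, and the slats look unmoved. I'll keep pushing.

{"name": "move_arm", "arguments": {
  "rows": [
    [[0, 4, 0, 0, 0.4], [0, 8, 0, 0, 0.4], [0.1, 12, 0, 0, 0.4], [0.2, 16, 0, 0, 0.4], [0.3, 20, 0, 0, 0.4], [0.3, 24, 0, 0, 0.4], [0.4, 28, 0, 0, 0.4], [0.4, 32, 0, 0, 0.4], [0.4, 36, 0, 0, 0.4], [0.5, 40, 0, 0, 0.4], [0.5, 44, 0, 0, 0.4], [0.5, 47, 0, 0, 0.4]]
  ]
}}

```text
time_s: 22.58
eef_pos: [558.0, -1.1, 67.2]
ee_rot: [-0.0, 1.0, -0.007, 0.003]
force: [-0.2, 1.8, -1.2]
grip_width: 0.701
```

Run:
```python
from h import *
s=sense(); print(s["eef_pos"],loc(s["eef_pos"]),s["force"].round(1)); c=dish()
for k in blobs(slatmask(c["color"]),60):
    x=cv2.boundingRect(k)
    if 170<x[1]<240 and 260<x[0]<350: print(x,loc(rect(c,k,54)[None,:2]),rect(c,k,54))
```

```text
[557.97861652  -1.06777553  67.15399969] [[-3.3 58.1]] [-0.2  1.8 -1.2]
scene dish [205.3 267.6] [ 6.8 17.4] [[ 742.8 -324.7]] local [[ 208.4 -248.7]]
scene dish [305.1 199.3] [14.9 18.1] [[557.8 -47.3]] local [[ 0.5 11.9]]
scene dish [326.5 187.6] [ 9.1 15.3] [[523.2  18.5]] local [[-39.5  74.6]]
(276, 223, 53, 12) [[68.7  1.8]] [624.9 -63.2 154.4  35.8  85.1]
(276, 205, 21, 16) [[ 15.3 -46.7]] [ 567.6 -107.    60.7   51.1   85.1]
(278, 189, 12, 14) [[-44.  -57.2]] [ 507.6 -112.5   46.6   34.9   -4.9]
```

{"name": "move_arm", "arguments": {
  "rows": [
    [[0, 3, 0, 0, 0.4], [0, 6, 0, 0, 0.4], [0, 9, 0, 0, 0.4], [0, 11, 0, 0, 0.4], [0, 12, 0, 0, 0.4], [0, 12, 0, 0, 0.4]]
  ]
}}

```text
time_s: 23.38
eef_pos: [557.9, -13.5, 67.2]
ee_rot: [0.0, 1.0, -0.007, 0.003]
force: [-0.2, 0.6, -0.8]
grip_width: 0.705
```

Run:
```python
from h import *
s=sense(); print(s["eef_pos"],loc(s["eef_pos"]),s["force"].round(1)); c=dish()
```

```text
[557.8500554  -13.50809946  67.16077959] [[-2.3 45.7]] [-0.2  0.6 -0.8]
scene dish [206.1 267.5] [ 6.3 16.3] [[ 742.9 -322.7]] local [[ 208.3 -246.7]]
scene dish [300.9 199.4] [15.1 17.9] [[557.1 -59.6]] local [[ 0.8 -0.3]]
scene dish [318.7 190.4] [15.4 21.9] [[531.   -5.2]] local [[-29.8  51.6]]
```

Burner centred within about 1 mm. I'll back straight off along +y, then rise and check.

{"name": "move_arm", "arguments": {
  "rows": [
    [[0, -4, 0, 0, 0.4], [0, -12, 0, 0, 0.4], [0, -25, 0, 0, 0.4], [0, -45, 0, 0, 0.4], [0, -70, 0, 0, 0.4], [0, -80, -30, 0, 0.4], [0, -90, -80, 0, 0.4], [0, -140, -130, 0, 0.4], [0, -190, -170, 0, 0.4], [0, -240, -180, 0, 0.4], [0, -240, -180, 0, 0.4], [0, -240, -180, 0, 0.4]]
  ]
}}

```text
time_s: 24.92
eef_pos: [559.5, 227.0, 246.5]
ee_rot: [0.0, 1.0, -0.006, 0.002]
force: [-0.1, -0.5, 0.3]
grip_width: 0.699
```

Run:
```python
from h import *
s=sense(); print(s["eef_pos"],s["force"].round(1)); c=dish(); d=cap("side")
a=cv2.resize(c["color"][130:260,190:450],None,fx=3,fy=3,interpolation=cv2.INTER_CUBIC)
b=cv2.resize(d["color"][170:255,230:400],(520,260),interpolation=cv2.INTER_CUBIC)
cv2.imwrite("pics/end.png",np.vstack([a[:330],np.hstack([b,np.zeros((260,260,3),np.uint8)])]))
# projected ideal slat top outlines in scene: residual of visible end pixels
for n,x in(("B",-32),("A",32)):
    Q=[np.r_[T+u*X+v*Y,54] for u,v in((x-11,-80),(x+11,-80),(x-11,80),(x+11,80))]; print(n,proj(c,Q).round(1).tolist())
```

```text
[559.52854722 226.97525769 246.51117944] [-0.1 -0.5  0.3]
scene dish [205.3 267.7] [ 6.8 17.4] [[ 743.1 -324.7]] local [[ 208.7 -248.7]]
scene dish [300.7 199.5] [15.2 17.5] [[557.2 -60. ]] local [[ 0.9 -0.7]]
B [[276.3, 195.7], [275.9, 201.9], [328.0, 195.7], [328.1, 201.9]]
A [[275.1, 214.1], [274.6, 220.7], [328.2, 214.1], [328.3, 220.6]]
```

View pics/end.png

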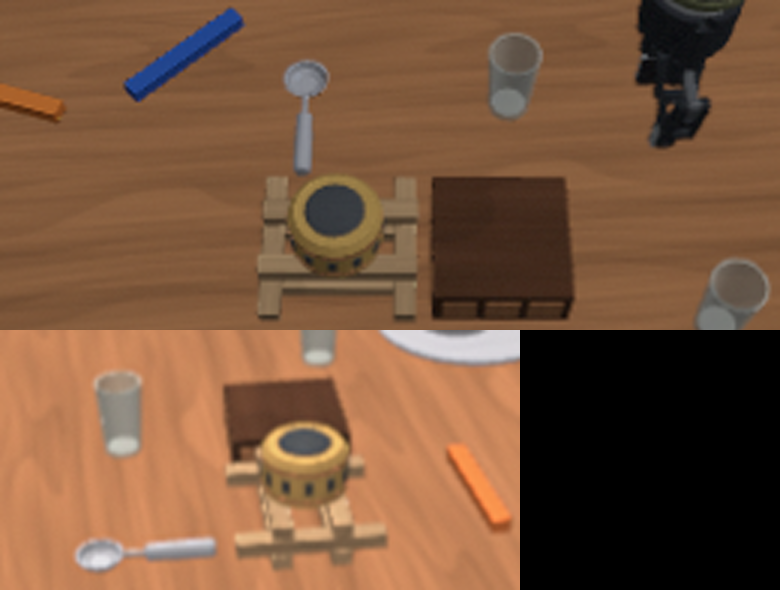

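The final views show the burner upright on both new slats in the middle of the trivet (crop (335,220)). The slats lie across both cross slats, the bystanders are unmoved, and the arm is clear.

```bash
python3 -c "
from h import *
print(ctrl.finish_job())"
```

```text
the job is handed in; nothing more can be done
None
```

The trivet is finished, the burner is on it, and I handed the job in at about 25 s of the 64 s allowed. Handing in reports no verdict.

- **Slats:** I laid both loose slats as the third layer. Measured from the wrist camera before the push, they sat at x ≈ -31.5 and +32.3 mm (target ±32) and parallel to the trivet.
- **Burner:** I pushed it off the block with the part-open jaws as a two-finger cradle, never lifting it. Wrist force stayed under 3 N in the readings taken during the push. It stands upright about 1 mm from the trivet's centre, on both new slats.
- **Bystanders:** In the final pictures the glasses and spoon within the crop are where they were, and the arm is clear. The jar and bowl were outside that crop, so I did not check them at the end; no move went near them.
- **Disagreement:** In the coarse scene picture at the end, the slat ends read about 1 pixel (roughly 3 mm) toward the block. That is near the limit of the image resolution and calibration, and I did not re-measure the slats from close by after the push.

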